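Snap the tube rotor onto the mini-centrifuge

TASK

The mini-centrifuge stands open without a rotor. Lift the round tube rotor out of the steel accessory tray (the long strip rotor stays in there), put it on the centrifuge's spindle and press it straight down until it snaps over the spring balls and sits fully home on the spindle's shoulder. Finish while still holding the rotor by its hub and pressing it firmly down, so that its seat can be checked; do not knock over or shift the beaker, the timer and the flat round dish, and do not ram the rotor on.

Things in the scene. Friction and masses are not known exactly. Their poses are not given: they have to be found in the camera images.
- rotor: Round grey centrifuge rotor, 86 mm across, 59 mm high, about 0.12 kg: a disc with a cone on it that has eight dark tube holes, and a fluted round hub on top. Origin: centre of the underside; z up along its axis; round, so yaw does not matter. Blind hole in the underside for the spindle, 28 mm deep: mouth 18 mm across and 3 mm thick, 23 mm wide behind it.
- rotor_hub (a point): Point on the round rotor's axis at mid height of its hub, 47 mm above the underside. The hub, 26 mm across, is the place to hold it: it stands free from 35 to 59 mm above the underside. The top of the cone round its foot lies at 33 mm and ends 22 mm from the axis, then slopes down at 45 degrees.
- strip_rotor: The other rotor in the tray, also grey: long, for tube strips, 64 mm by 106 mm (long side along its y), two parallel bars 20 mm high with a row of eight small holes each, and the same 26 mm hub up to 59 mm. Origin: centre of its underside. It stays in the tray.
- tray: Open steel tray, fixed on the worktop: 150 mm along its x, 262 mm along its y, walls 4 mm thick and 43 mm high with an 8 mm rim, floor 4 mm thick. Origin: centre of its underside. The two rotors stand flat on its floor, side by side along its y, either one at either end.
- seat (a point): Centre of the spindle's shoulder, a flat rigid steel disc 32 mm across, 62 mm above the worktop, on which the rotor's underside rests when home. z up along the spindle's axis; -x points to the front of the machine (fixed, 166 by 152 mm). A bowl surrounds it: inside radius 64 mm, outside 72 mm, rim 10 mm above the shoulder.
- spring_balls (a point): Point on the spindle's axis level with its four spring balls, 8.5 mm above the shoulder; 22 mm over opposite balls. Pressed down, the rotor meets them with its underside 12 mm above the shoulder; resistance rises to 10 to 15 N, then drops suddenly at about 7 mm as its mouth passes them; the balls then even draw it down, and it lands on the rigid shoulder.
- spindle_tip (a point): Top of the upright spindle, 24.5 mm above the shoulder. The spindle is 16 mm across and its last 6 mm taper to 6 mm.
- centrifuge_lid (a joint): Hinge of the translucent domed lid at the machine's back, 79 mm behind the spindle's axis on its +x side: 0 closed, about 2 rad open. The lid stands open, leaning backwards, and rises to about 0.22 m above the worktop.
- beaker: Small glass beaker, 54 mm across, 70 mm high, loose, standing behind the gap between tray and centrifuge; origin: centre of its underside. A bystander.
- timer: Flat white timer, 66 by 62 by 19 mm, loose, in front between tray and centrifuge; origin: centre of its underside. A bystander.
- petri_dish: Flat round white dish, 61 mm across, 14 mm high, loose, to the right of the centrifuge; origin: centre of its underside. A bystander. Beyond it, to the right and behind the centrifuge (world x over 0.57, y below -0.12 m), tall fixed shelving with a post stands on the bench: swing the arm past it drawn in.
There are look-alikes about, which are no part of the job. Leave any red look-alike of the strip_rotor alone.

How it is judged:
On the way, in this order (a step that is already met when the one before it is completed fails the run):
1. the round rotor has been lifted clear of the tray, held by the fingers (height (world z) of rotor above 0.055 m and contact force between the fingers and rotor above 1 N and contact force between tray and rotor below 0.05 N), for 0.2 s.
2. the round rotor has snapped home on the spindle (z of rotor in the frame of seat below 0.0018 m and horizontal distance between rotor and seat below 0.0025 m), for 0.1 s.
At the end, for the whole second after the job is handed in: The round rotor sits upright (within 0.05 rad) on the spindle with its underside less than 1.5 mm above the shoulder and less than 2.5 mm off the spindle's axis, the fingers still hold it (more than 3 N) and it is pressed on the spindle with more than 5 N; the strip rotor is still in the tray (z of rotor in the frame of seat between -0.003 and 0.0015 m and horizontal distance between rotor and seat below 0.0025 m and angle between rotor's own z axis and vertical below 0.05 rad and contact force between rotor and spindle above 5 N and contact force between the fingers and rotor above 3 N and z of strip_rotor in the frame of tray below 0.02 m and horizontal distance between strip_rotor and tray below 0.13 m); the arm keeps its last pose, push and grip.
It fails at once if the rotor rammed onto the spindle with more than 90 N (contact force between rotor and spindle above 90 N).
It fails at once if the strip rotor taken out of the tray (z of strip_rotor in the frame of tray above 0.045 m).
It fails at once if a bystander (beaker, timer, dish) knocked over or shifted by more than 4 cm (distance of any of beaker, timer, petri_dish from where it was at the start of the episode above 0.04 m or angle between beaker's own z axis and vertical above 0.5 rad).
It also fails if it takes over 58 s, if anything falls off the work surface, if the arm or the gripper's body presses on something with over 40 N, if the wrist force passes 120 N, or if a joint passes its speed limit or range.

ROBOT

A 7-joint arm with a two-finger parallel gripper is mounted at the origin on a cart in front of the work surface, level with it; the furniture and walls round the work are solid. World frame = base frame: x ahead of the robot, y to its left, z up, the work surface at z = 0. Lengths are in m, angles in rad, forces in N, time in s.
With the tool pointing down it reaches from about 0.425 to 0.95 m from the base axis. Payload 4.7 kg.
Tool frame: the origin (TCP) lies at the very end of the fingers, on their centre line; the grasp point (between the pads) lies 19 mm behind it; z points along the fingers, y is the direction in which the jaws open and shut (so a half turn about z gives the same grasp; the last joint's range is limited). The gripper opens to 85 mm and grips with 20 to 120 N. Pads are 22 mm wide; open, the fingers measure 114 mm over their backs; the gripper's body (76 mm by 85 mm) begins 54 mm behind the grasp point. The pads swing forward as they close: fully open they stand 13 mm farther back than shut.
Start: joints at [1.189, 0.469, -0.049, 1.532, 0.024, 1.141, -0.082], TCP at [0.233, -0.633, 0.2] pointing down, gripper open.
Joint ranges: [-2.59, 2.59], [-0.33, 1.99], [-1.39, 1.29], [0.1, 2.45], [-1.04, 4.18], [0.21, 1.99], [-2.66, 2.66]. Speed limits (rad/s): [2.57, 2.57, 3.14, 3.14, 3.14, 3.14, 3.14].

INTERFACE

Orientations are given as a unit quaternion [w, x, y, z].
In Python, from workcell import arm gives the robot as it stands.
- The arm moves only by the tool jog_arm, never from a script. Its argument "increments" is a list of rows, each an object with "delta_pos": the shift along the tool's x, y, z in m, a list of three; "rotation": the turn, a rotation vector about the tool's x, y, z in degrees, a list of three; "hand": the opening, from 0 (shut) to 1 (fully open). In form: [{"delta_pos": [tx, ty, tz], "rotation": [wx, wy, wz], "hand": hand}, ...]. A call has exactly 10 rows; each row is the pose to reach, as a shift and turn from the pose commanded when the call began, along the tool's axes at that moment; what a row does not reach only later rows make up. A row lasts 1/12 s, in which the tool goes at most 41.7 mm and 7.16 degrees, less where a joint would pass 70% of its speed; a pose out of reach is approached as far as the arm can. A call with a gripper value outside its range is refused whole. The fingers move at their own pace and stop on an object; the grip force is fixed at half the most. Time passes only in rows, so rows that repeat a pose let the fingers close, or fill a call up. It gives the time, the measured TCP pose, the force and the opening at its end, in the units of the state.
- arm.sense(): the state, without advancing time (a new reading comes with each control period).
- arm.get_image(name): name is "side" or "top"; returns a dict with "img" (400x640x3 uint8, red, green, blue), "range_z" (400x640 float32, m along the optical axis (not along the pixel's ray), 0 where there is no reading), "mtx" (3x3 intrinsics, pixels), "dist" ([k1, k2, p1, p2, k3] as OpenCV has them; the pictures are not rectified), "rvec" (rotation vector, rad) and "tvec" (3), from world to camera coordinates, as OpenCV has them. Camera axes: x right, y down, z forward; pixel columns grow to the right and rows downward; lengths in m; the calibration is good to about 2 mm. A picture is of the moment at which its call begins.
- arm.job_done(): hands the job in, once; it reports no verdict.
Trained networks look in the newest picture that a camera, given by its name, has taken for a name from the list of things; names that differ only in an ending like _2 or _b are one class to them, and where a whole thing is asked for, a point or a joint stands for the part that bears it (a point fixed in the world has none). Each returns a list of dicts, best first, with "p" (0 to 1); they miss things now and then, are a little off and sometimes report something else, mostly with a low value. They report only what shows in the picture. A call takes as long as a camera call. They do not tell look-alikes from the thing itself.
- arm.boxes_of(camera, label): "at" ([row, column] as shares, 0 to 1, of the picture: columns of its width, rows of its height, amid what is visible of it).
- arm.masks_of(camera, label): "region" (400x640 bool, what is visible of it) and "at" ([row, column] as shares, 0 to 1, of the picture: columns of its width, rows of its height, amid what is visible of it).
The state is a dict: "time_s": time; "joints": joint angles; "joint_velocities": joint speeds; "tau": joint torques, N m; "tcp_pos": TCP position; "ee_rot": TCP orientation; "ft_force": force on the tool from outside, world axes, zero at the start; "wrist_torque": the same for the moment, N m; "finger_gap": finger opening in m.
Only numpy, scipy, OpenCV 4.12 (cv2) and the standard library are available. Lean on these libraries where they do the work, as an engineer would, in place of code of your own. Each camera call takes 0.05 s, during which the arm holds its last target.

## Working session

There is one attempt and no reset: what is moved stays moved. The work goes in short steps, Python scripts to look and compute and a tool call to move; the robot and the scene stay as the last step left them, time stands still between calls to the robot, and variables do not carry over. Pictures are saved under pics/ and viewed, and the job is handed in when it is done.

Besides the shell and the picture viewer there is one more tool, called after "Request:" as name(argument=value, ...) on one line, values as JSON. jog_arm: Moves the arm, as the interface text tells. Its arguments: {"type":"object","properties":{"increments":{"type":"array"}},"required":["increments"]}

```bash
ls; mkdir -p pics
python3 - <<'E'
from workcell import arm
import cv2,numpy as np
s=arm.sense()
for k,v in s.items(): print(k,np.round(v,4))
for n in ("top","side"):
    d=arm.get_image(n); cv2.imwrite(f"pics/{n}0.png",d["img"][:,:,::-1])
    print(n,d["mtx"],d["dist"],d["rvec"],d["tvec"])
    for l in ("rotor","strip_rotor","tray","centrifuge_lid","beaker","timer","petri_dish","seat","spindle_tip"):
        try: print(l,[(round(b["p"],2),np.round(np.array(b["at"])*[400,640],0)) for b in arm.boxes_of(n,l)])
        except Exception as e: print(l,e)
E
```

```text
pics
time_s 0.0
joints [ 1.1891  0.4695 -0.0486  1.5337  0.0242  1.141  -0.0823]
joint_velocities [-0.0005  0.0002 -0.0003  0.0013  0.0003 -0.0007 -0.    ]
tau [ 8.00000e-04 -5.10313e+01 -4.65000e-02 -2.37710e+01  1.07000e-02
  7.70000e-03 -0.00000e+00]
tcp_pos [ 0.233  -0.6328  0.1984]
ee_rot [-1.000e-03  9.845e-01  1.755e-01 -2.000e-04]
ft_force [ 0.8354 -0.1948  0.0381]
wrist_torque [ 0.0056 -0.0087  0.0535]
finger_gap 0.0854
top [[460.48320833   0.         317.73844709]
 [  0.         460.48320833 196.74750612]
 [  0.           0.           1.        ]] [-0.08870927  0.          0.          0.          0.        ] [ 2.12474937 -2.12612441  0.15828735] [0.0993912  0.62187713 1.35403683]
rotor [(0.74, array([239., 263.]))]
strip_rotor [(0.83, array([146., 352.])), (0.8, array([240., 224.]))]
tray [(0.82, array([240., 242.]))]
centrifuge_lid [(0.96, array([185., 362.]))]
beaker [(0.68, array([189., 292.]))]
timer []
petri_dish [(0.62, array([239., 421.]))]
seat [(0.47, array([231., 357.]))]
spindle_tip []
side [[447.75520174   0.         318.62190927]
 [  0.         447.75520174 205.01200002]
 [  0.           0.           1.        ]] [-0.11955651  0.          0.          0.          0.        ] [ 0.2488451  -2.69231302  1.38373383] [0.61326976 0.06410288 1.3412492 ]
rotor [(0.95, array([261., 343.])), (0.39, array([189., 354.]))]
strip_rotor [(0.61, array([196., 269.])), (0.59, array([296., 343.]))]
tray [(0.87, array([282., 342.])), (0.32, array([230., 377.]))]
centrifuge_lid [(0.75, array([295., 343.]))]
beaker [(0.84, array([227., 302.]))]
timer [(0.87, array([231., 380.]))]
petri_dish [(0.41, array([173., 364.]))]
seat [(0.64, array([187., 355.]))]
spindle_tip [(0.44, array([187., 356.]))]
```

View pics/top0.png

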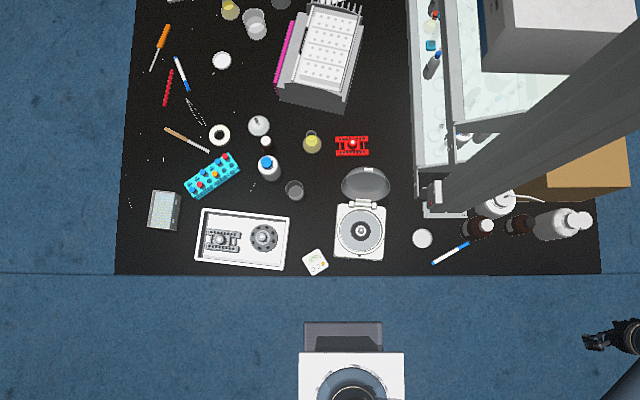

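View pics/side0.png

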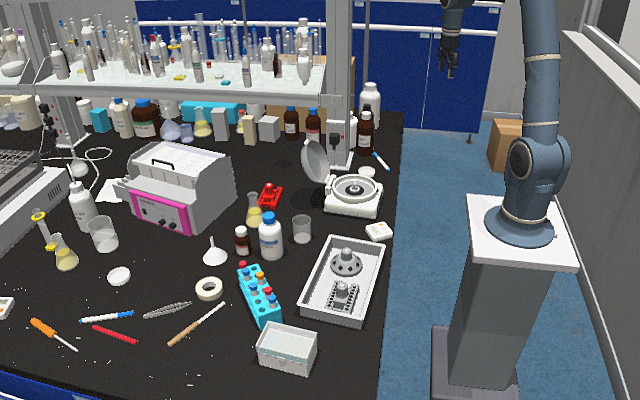

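The top view shows the round rotor at about (row 238, col 264) in the right end of the tray. The strip rotor is at (240, 222) and the red look-alike at (145, 352). The spindle is at (231, 360). In the side view the round rotor is at (262, 346), the strip rotor at (296, 343) and the spindle at about (187, 355). The things that could be mistaken for the rotor are the strip rotor, the red look-alike and the centrifuge bowl with its spindle. I choose the round disc with eight holes, and will check it in a close crop.

```bash
cat > h.py <<'E'
import numpy as np,cv2
from workcell import arm
def cam(d):
    R=cv2.Rodrigues(np.array(d["rvec"],float))[0]; return R,np.array(d["tvec"],float).ravel()
def cloud(d):
    h,w=d["range_z"].shape
    vv,uu=np.mgrid[0:h,0:w].astype(float)
    p=cv2.undistortPoints(np.stack([uu,vv],-1).reshape(-1,1,2),d["mtx"],d["dist"]).reshape(h,w,2)
    z=d["range_z"].astype(float); R,t=cam(d)
    P=np.stack([p[...,0]*z,p[...,1]*z,z],-1)
    return (P-t)@R
def atz(d,u,v,z):
    p=cv2.undistortPoints(np.array([[[u,v]]],float),d["mtx"],d["dist"]).ravel()
    R,t=cam(d); c=-R.T@t; r=R.T@np.array([p[0],p[1],1]); return c+r*(z-c[2])/r[2]
def proj(d,P): return cv2.projectPoints(np.array(P,float).reshape(-1,1,3),d["rvec"],d["tvec"],d["mtx"],d["dist"])[0].reshape(-1,2)
E
python3 - <<'E'
from h import *
D={n:arm.get_image(n) for n in("top","side")}
for n,d in D.items(): np.savez(f"{n}.npz",**d)
def crop(d,r,c,s,k):
    return cv2.resize(d["img"][r-s:r+s,c-s:c+s,::-1],None,fx=k,fy=k,interpolation=cv2.INTER_CUBIC)
a=np.hstack([crop(D["top"],238,264,25,8),crop(D["top"],231,360,25,8)])
b=np.hstack([crop(D["side"],262,346,25,8),crop(D["side"],188,355,25,8)])
cv2.imwrite("pics/crop0.png",cv2.resize(np.vstack([a,b]),(600,600)))
for n,d in D.items():
    C=cloud(d)
    for l in("rotor","tray","strip_rotor","beaker","timer","petri_dish","seat","spindle_tip","centrifuge_lid"):
        for m in arm.masks_of(n,l):
            r=m["region"]&(d["range_z"]>0); P=C[r]
            print(n,l,round(m["p"],2),r.sum(),"mean",P.mean(0).round(4),"lo",np.percentile(P,3,0).round(3),"hi",np.percentile(P,97,0).round(3))
E
```

```text
top rotor 0.56 607 mean [0.4987 0.2674 0.0323] lo [0.462 0.232 0.014] hi [0.536 0.306 0.066]
top rotor 0.51 84 mean [ 0.517  -0.0279  0.0704] lo [ 0.504 -0.043  0.058] hi [ 0.531 -0.016  0.089]
top tray 0.92 3744 mean [0.4981 0.3372 0.0163] lo [ 0.413  0.202 -0.   ] hi [0.579 0.466 0.047]
top strip_rotor 0.75 611 mean [ 0.7918 -0.0069  0.0254] lo [ 0.763 -0.055  0.005] hi [0.825 0.041 0.061]
top strip_rotor 0.6 564 mean [0.4913 0.3937 0.0311] lo [0.461 0.349 0.013] hi [0.522 0.44  0.066]
top beaker 0.57 289 mean [0.6478 0.1727 0.0258] lo [ 0.619  0.147 -0.001] hi [0.669 0.195 0.072]
top beaker 0.28 306 mean [ 0.4973 -0.2241  0.0146] lo [ 0.473 -0.252  0.008] hi [ 0.523 -0.198  0.021]
top timer 0.71 428 mean [0.4259 0.1087 0.018 ] lo [0.395 0.077 0.012] hi [0.459 0.139 0.024]
top petri_dish 0.86 340 mean [ 0.4988 -0.2231  0.0139] lo [ 0.473 -0.252  0.003] hi [ 0.526 -0.195  0.021]
top seat 0.44 88 mean [ 0.5195 -0.0273  0.07  ] lo [ 0.507 -0.043  0.058] hi [ 0.534 -0.013  0.089]
top seat 0.38 293 mean [0.6471 0.1711 0.0233] lo [ 0.619  0.146 -0.002] hi [0.669 0.195 0.072]
top spindle_
[... 502 characters left out ...]
_rotor 0.76 388 mean [0.7842 0.0104 0.0239] lo [ 0.759 -0.04   0.005] hi [0.815 0.046 0.058]
side beaker 0.89 462 mean [0.6392 0.1767 0.0436] lo [0.616 0.145 0.007] hi [0.664 0.198 0.07 ]
side timer 0.9 375 mean [0.4229 0.1142 0.0169] lo [0.389 0.072 0.005] hi [0.457 0.146 0.022]
side petri_dish 0.69 126 mean [ 0.4931 -0.2182  0.013 ] lo [ 0.469 -0.246  0.008] hi [ 0.519 -0.193  0.017]
side seat 0.41 60 mean [ 0.5141 -0.0201  0.0679] lo [ 0.503 -0.032  0.059] hi [ 0.525 -0.011  0.083]
side seat 0.36 154 mean [ 0.4936 -0.2148  0.0138] lo [ 0.468 -0.248  0.002] hi [ 0.522 -0.19   0.018]
side centrifuge_lid 0.89 928 mean [ 0.6422 -0.0495  0.1293] lo [ 0.6   -0.103  0.079] hi [0.672 0.029 0.195]
```

View pics/crop0.png

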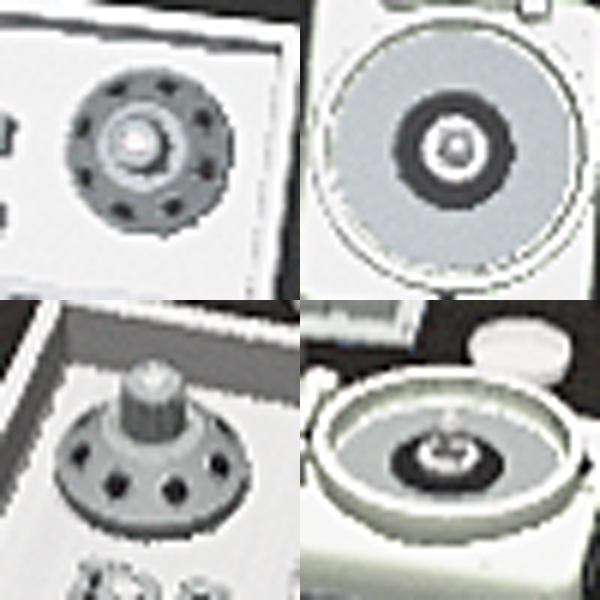

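Crop check: top-left and bottom-left show a round disc with eight holes and a fluted hub, which is the target. The right-hand crops show the bowl with the bare spindle. Next I fit the centres.

```bash
cat > fit.py <<'E'
from h import *
from scipy.optimize import least_squares
D={n:dict(np.load(f"{n}.npz")) for n in("top","side")}
def circ(P,r0=None):
    f=lambda q:np.hypot(P[:,0]-q[0],P[:,1]-q[1])-q[2]
    s=least_squares(f,[*P[:,:2].mean(0),r0],loss="soft_l1",f_scale=.002); return s.x, np.sqrt(np.mean(f(s.x)**2))
prof=np.array([[0,.059],[.013,.059],[.013,.033],[.022,.033],[.043,.012],[.043,0]])
def pd(r,z):
    d=[]
    for a,b in zip(prof[:-1],prof[1:]):
        ab=b-a; t=np.clip(((r-a[0])*ab[0]+(z-a[1])*ab[1])/(ab@ab),0,1)
        d.append(np.hypot(r-a[0]-t*ab[0],z-a[1]-t*ab[1]))
    return np.min(d,0)
for n,d in D.items():
    C=cloud(d); v=d["range_z"]>0
    x,y,z=C[...,0],C[...,1],C[...,2]
    m=v&(np.hypot(x-.498,y-.270)<.055)&(z>.007)&(z<.08)
    P=C[m]
    f=lambda q:pd(np.hypot(P[:,0]-q[0],P[:,1]-q[1]),P[:,2]-q[2])
    s=least_squares(f,[.497,.27,.004],loss="soft_l1",f_scale=.002)
    print(n,"rotor",s.x.round(4),len(P),np.median(f(s.x)).round(4), "hubtop z",np.median(P[P[:,2]>.055],0).round(4))
    # silhouette of bowl rim: top surface points
    m=v&(np.hypot(x-.517,y+.028)<.082)&(np.hypot(x-.517,y+.028)>.055)&(z>.068)&(z<.08)
    P=C[m]; print(" rim",len(P),circ(P,.068))
    m=v&(np.hypot(x-.517,y+.028)<.02)&(z>.076)&(z<.1)
    P=C[m]; print(" spindle",len(P),P.mean(0).round(4),P[:,2].max())
    m=v&(np.hypot(x-.517,y+.028)<.022)&(abs(z-.062)<.006)
    P=C[m]; print(" shoulder",len(P),P.mean(0).round(4))
E
python3 fit.py
```

```text
top rotor [0.5    0.2702 0.0054] 701 0.0016 hubtop z [0.5009 0.2692 0.0634]
 rim 362 (array([ 0.51883478, -0.02823956,  0.06813013]), np.float64(0.003710462492891592))
 spindle 28 [ 0.5177 -0.0279  0.0831] 0.09009103941862107
 shoulder 107 [ 0.5164 -0.0276  0.0607]
side rotor [0.498  0.2689 0.0055] 708 0.0012 hubtop z [0.4967 0.2741 0.0633]
 rim 264 (array([ 0.51728789, -0.02556248,  0.06864422]), np.float64(0.004941373127362172))
 spindle 17 [ 0.5156 -0.0251  0.0813] 0.08930915657127893
 shoulder 58 [ 0.5148 -0.0215  0.0606]
```

The fits put the rotor at about (0.499, 0.2695) and the seat at about (0.518, -0.027). First I draw the arm in, away from the shelving.

Request:
jog_arm(increments=[{"delta_pos": [0,-0.02,-0.006],"rotation": [0,0,0],"hand": 1},{"delta_pos": [0,-0.05,-0.015],"rotation": [0,0,0],"hand": 1},{"delta_pos": [0,-0.08,-0.024],"rotation": [0,0,0],"hand": 1},{"delta_pos": [0,-0.11,-0.033],"rotation": [0,0,0],"hand": 1},{"delta_pos": [0,-0.14,-0.042],"rotation": [0,0,0],"hand": 1},{"delta_pos": [0,-0.165,-0.05],"rotation": [0,0,0],"hand": 1},{"delta_pos": [0,-0.185,-0.056],"rotation": [0,0,0],"hand": 1},{"delta_pos": [0,-0.2,-0.06],"rotation": [0,0,0],"hand": 1},{"delta_pos": [0,-0.2,-0.06],"rotation": [0,0,0],"hand": 1},{"delta_pos": [0,-0.2,-0.06],"rotation": [0,0,0],"hand": 1}])

```text
time_s: 2.83
tcp_pos: [0.1642, -0.4459, 0.2602]
ee_rot: [0.001, 0.984, 0.175, 0.0]
ft_force: [0.4, -0.7, 0.0]
finger_gap: 0.0853
```

```bash
cat > plan.py <<'E'
import numpy as np
from scipy.spatial.transform import Rotation as Ro
def rows(p,q,ways):
    R=Ro.from_quat([*q[1:],q[0]])
    for w,yaw in ways:
        d=R.inv().apply(np.array(w)-p)
        print(np.round(d,3).tolist(), yaw)
E
python3 - <<'E'
from plan import *
p=np.array([.1642,-.4459,.2602]);q=[.001,.984,.175,0]
for a0,a1 in((-69.8,-30),):
    rows(p,q,[([.475*np.cos(np.radians(a)),.475*np.sin(np.radians(a)),.26],-3.5*(i+1)) for i,a in enumerate(np.linspace(a0,a1,11)[1:])])
E
```

```text
[0.033, -0.001, 0.0] -3.5
[0.066, -0.005, 0.0] -7.0
[0.098, -0.011, 0.0] -10.5
[0.13, -0.018, 0.0] -14.0
[0.162, -0.029, 0.0] -17.5
[0.192, -0.041, 0.0] -21.0
[0.222, -0.055, 0.0] -24.5
[0.25, -0.072, -0.0] -28.0
[0.278, -0.09, -0.0] -31.5
[0.304, -0.11, -0.0] -35.0
```

Request:
jog_arm(increments=[{"delta_pos": [0.033,-0.001,0],"rotation": [0,0,-3.5],"hand": 1},{"delta_pos": [0.066,-0.005,0],"rotation": [0,0,-7],"hand": 1},{"delta_pos": [0.098,-0.011,0],"rotation": [0,0,-10.5],"hand": 1},{"delta_pos": [0.13,-0.018,0],"rotation": [0,0,-14],"hand": 1},{"delta_pos": [0.162,-0.029,0],"rotation": [0,0,-17.5],"hand": 1},{"delta_pos": [0.192,-0.041,0],"rotation": [0,0,-21],"hand": 1},{"delta_pos": [0.222,-0.055,0],"rotation": [0,0,-24.5],"hand": 1},{"delta_pos": [0.25,-0.072,0],"rotation": [0,0,-28],"hand": 1},{"delta_pos": [0.278,-0.09,0],"rotation": [0,0,-31.5],"hand": 1},{"delta_pos": [0.304,-0.11,0],"rotation": [0,0,-35],"hand": 1}])

```text
time_s: 3.67
tcp_pos: [0.4135, -0.2367, 0.2591]
ee_rot: [-0.0, 0.885, 0.465, 0.001]
ft_force: [0.1, -0.7, 0.6]
finger_gap: 0.0853
```

Run:
```python
from plan import *
from workcell import arm
s=arm.sense();p=s["tcp_pos"];q=s["ee_rot"];print(p,q,s["joints"])
rows(p,q,[([.475*np.cos(np.radians(a)),.475*np.sin(np.radians(a)),.26],-3.5*(i+1)) for i,a in enumerate(np.linspace(-30,12,11)[1:])])
```

```text
[ 0.41350199 -0.2367405   0.25908877] [-1.63939608e-04  8.85477388e-01  4.64682165e-01  5.03477461e-04] [ 0.81042745  0.1134275  -0.41040079  1.88811008  0.0484241   1.14945732
 -0.2216653 ]
[0.033, -0.005, -0.001] -3.5
[0.067, -0.012, -0.001] -7.0
[0.101, -0.021, -0.001] -10.5
[0.133, -0.033, -0.001] -14.0
[0.165, -0.046, -0.001] -17.5
[0.196, -0.063, -0.001] -21.0
[0.226, -0.081, -0.001] -24.5
[0.254, -0.102, -0.001] -28.0
[0.28, -0.124, -0.001] -31.5
[0.305, -0.149, -0.001] -35.0
```

Request:
jog_arm(increments=[{"delta_pos": [0.033,-0.005,0],"rotation": [0,0,-3.5],"hand": 1},{"delta_pos": [0.067,-0.012,0],"rotation": [0,0,-7],"hand": 1},{"delta_pos": [0.101,-0.021,0],"rotation": [0,0,-10.5],"hand": 1},{"delta_pos": [0.133,-0.033,0],"rotation": [0,0,-14],"hand": 1},{"delta_pos": [0.165,-0.046,0],"rotation": [0,0,-17.5],"hand": 1},{"delta_pos": [0.196,-0.063,0],"rotation": [0,0,-21],"hand": 1},{"delta_pos": [0.226,-0.081,0],"rotation": [0,0,-24.5],"hand": 1},{"delta_pos": [0.254,-0.102,0],"rotation": [0,0,-28],"hand": 1},{"delta_pos": [0.28,-0.124,0],"rotation": [0,0,-31.5],"hand": 1},{"delta_pos": [0.305,-0.149,0],"rotation": [0,0,-35],"hand": 1}])

```text
time_s: 4.5
tcp_pos: [0.4642, 0.0997, 0.2593]
ee_rot: [-0.001, 0.705, 0.709, 0.001]
ft_force: [0.1, -0.1, 1.1]
finger_gap: 0.0856
```

Run:
```python
from plan import *
from workcell import arm
s=arm.sense();p=s["tcp_pos"];q=s["ee_rot"];print(p,q,s["joints"])
p0=np.array(p);rows(p,q,[(p0+(np.array([.499,.2695,.15])-p0)*k,0) for k in(.2,.5,.8,1)])
```

```text
[0.46419666 0.09970863 0.25925868] [-5.25713392e-04  7.04972166e-01  7.09234402e-01  7.29141244e-04] [ 0.38235827  0.14732974 -0.74912251  1.87759041  0.10769497  1.15699918
 -0.39866175]
[0.034, 0.007, 0.022] 0
[0.085, 0.018, 0.055] 0
[0.136, 0.029, 0.088] 0
[0.169, 0.036, 0.11] 0
```

Request:
jog_arm(increments=[{"delta_pos": [0.03,0.007,0.02],"rotation": [0,0,0],"hand": 1},{"delta_pos": [0.06,0.014,0.04],"rotation": [0,0,0],"hand": 1},{"delta_pos": [0.09,0.02,0.06],"rotation": [0,0,0],"hand": 1},{"delta_pos": [0.12,0.026,0.08],"rotation": [0,0,0],"hand": 1},{"delta_pos": [0.145,0.031,0.095],"rotation": [0,0,0],"hand": 1},{"delta_pos": [0.16,0.034,0.105],"rotation": [0,0,0],"hand": 1},{"delta_pos": [0.169,0.036,0.11],"rotation": [0,0,0],"hand": 1},{"delta_pos": [0.169,0.036,0.11],"rotation": [0,0,0],"hand": 1},{"delta_pos": [0.169,0.036,0.11],"rotation": [0,0,0],"hand": 1},{"delta_pos": [0.169,0.036,0.11],"rotation": [0,0,0],"hand": 1}])

```text
time_s: 5.33
tcp_pos: [0.4992, 0.2661, 0.1499]
ee_rot: [0.0, 0.706, 0.708, 0.0]
ft_force: [-0.0, -1.2, -0.5]
finger_gap: 0.0851
```

Run:
```python
from h import *
s=arm.sense();p=np.array(s["tcp_pos"]);print(p,s["ee_rot"],s["joints"])
for n in("top","side"):
    d=arm.get_image(n); np.savez(n+"1.npz",**d)
    u=proj(d,[[*p],[.499,.2695,.063],[p[0],p[1],.063]]); print(n,u.round(1))
    c=u[:2].mean(0).astype(int); im=d["img"][c[1]-40:c[1]+40,c[0]-40:c[0]+40,::-1]
    cv2.imwrite(f"pics/{n}1.png",cv2.resize(im,None,fx=6,fy=6,interpolation=cv2.INTER_CUBIC)); print(c)
```

```text
[0.49921569 0.26605709 0.14993348] [4.14186078e-04 7.06420083e-01 7.07792679e-01 1.35924964e-04] [ 0.00299716  0.44061265 -0.74217965  1.82123713  0.34749981  1.01355757
 -0.87668357]
top [[257.8 234.1]
 [260.9 236.7]
 [262.  236.6]]
[259 235]
side [[346.3 223.2]
 [345.6 250.2]
 [345.7 249.3]]
[345 236]
```

View pics/top1.png

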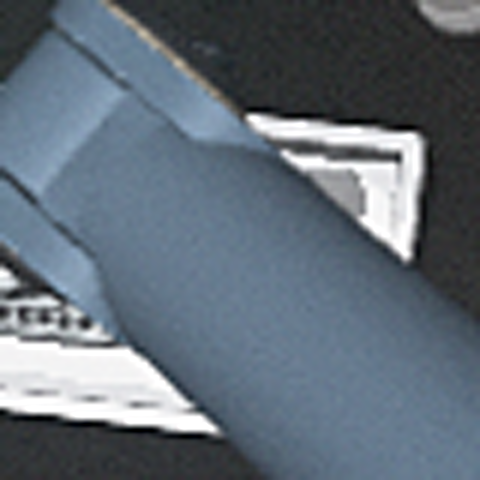

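View pics/side1.png

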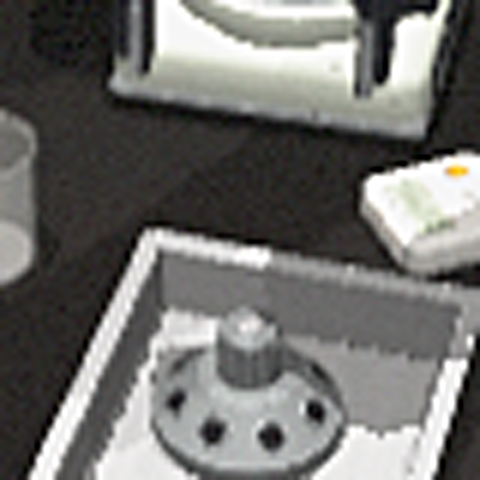

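The side crop shows the open fingers straddling the rotor hub, which is at side pixel (row 249, col 345.5). The projected fit is (250, 345.6), so they agree. The arm hides the top view. I descend next.

Request:
jog_arm(increments=[{"delta_pos": [0.001,0,0.02],"rotation": [0,0,0],"hand": 1},{"delta_pos": [0.002,0,0.04],"rotation": [0,0,0],"hand": 1},{"delta_pos": [0.002,0,0.06],"rotation": [0,0,0],"hand": 1},{"delta_pos": [0.002,0,0.075],"rotation": [0,0,0],"hand": 1},{"delta_pos": [0.002,0,0.09],"rotation": [0,0,0],"hand": 1},{"delta_pos": [0.002,0,0.1],"rotation": [0,0,0],"hand": 1},{"delta_pos": [0.002,0,0.106],"rotation": [0,0,0],"hand": 1},{"delta_pos": [0.002,0,0.109],"rotation": [0,0,0],"hand": 1},{"delta_pos": [0.002,0,0.109],"rotation": [0,0,0],"hand": 1},{"delta_pos": [0.002,0,0.109],"rotation": [0,0,0],"hand": 1}])

```text
time_s: 6.27
tcp_pos: [0.4989, 0.2694, 0.0412]
ee_rot: [0.0, 0.706, 0.708, 0.001]
ft_force: [-0.3, -0.8, -0.3]
finger_gap: 0.0853
```

Run:
```python
from h import *
s=arm.sense();p=np.array(s["tcp_pos"]);print(p,s["ee_rot"],s["ft_force"],s["finger_gap"])
d=arm.get_image("side")
im=d["img"][210:290,305:385,::-1]
cv2.imwrite(f"pics/side2.png",cv2.resize(im,None,fx=7,fy=7,interpolation=cv2.INTER_CUBIC))
```

```text
[0.49894856 0.26938426 0.04123152] [2.41897271e-04 7.05862893e-01 7.08348173e-01 6.19583577e-04] [-0.33425366 -0.76479172 -0.29289717] 0.08529982725072983
```

View pics/side2.png

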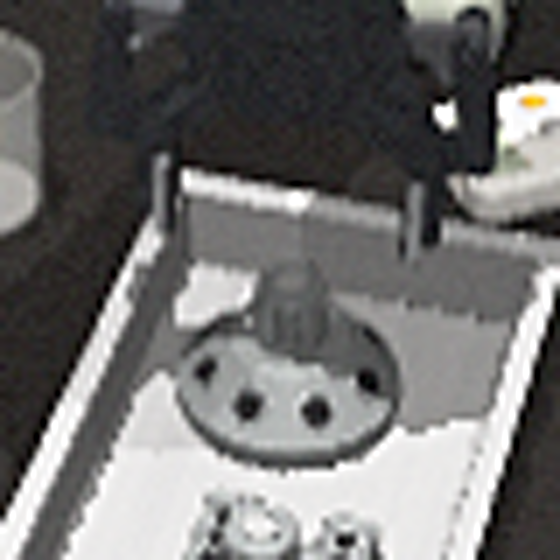

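The fingers straddle the hub evenly, at crop columns 160 and 415 with the hub at 293. I close them.

Request:
jog_arm(increments=[{"delta_pos": [0,0,0],"rotation": [0,0,0],"hand": 0.6},{"delta_pos": [0,0,0],"rotation": [0,0,0],"hand": 0.45},{"delta_pos": [0,0,0],"rotation": [0,0,0],"hand": 0.38},{"delta_pos": [0,0,0],"rotation": [0,0,0],"hand": 0.3},{"delta_pos": [0,0,0],"rotation": [0,0,0],"hand": 0.2},{"delta_pos": [0,0,0],"rotation": [0,0,0],"hand": 0.1},{"delta_pos": [0,0,0],"rotation": [0,0,0],"hand": 0},{"delta_pos": [0,0,0],"rotation": [0,0,0],"hand": 0},{"delta_pos": [0,0,0],"rotation": [0,0,0],"hand": 0},{"delta_pos": [0,0,0],"rotation": [0,0,0],"hand": 0}])

```text
time_s: 7.15
tcp_pos: [0.4984, 0.2692, 0.0405]
ee_rot: [0.0, 0.706, 0.708, -0.0]
ft_force: [0.9, -0.2, -0.5]
finger_gap: -0.0001
```

Run:
```python
from h import *
s=arm.sense();p=np.array(s["tcp_pos"]);print(p,s["ee_rot"],s["ft_force"],s["wrist_torque"],s["finger_gap"])
d=arm.get_image("side")
im=d["img"][210:290,305:385,::-1]
cv2.imwrite(f"pics/side3.png",cv2.resize(im,None,fx=7,fy=7,interpolation=cv2.INTER_CUBIC))
```

```text
[0.49843111 0.26915628 0.04049204] [ 1.85791211e-05  7.05797974e-01  7.08413170e-01 -1.06353209e-05] [ 0.91808749 -0.19201612 -0.51525344] [-0.01120176  0.00890933  0.04786294] -0.00010520031138568439
```

View pics/side3.png

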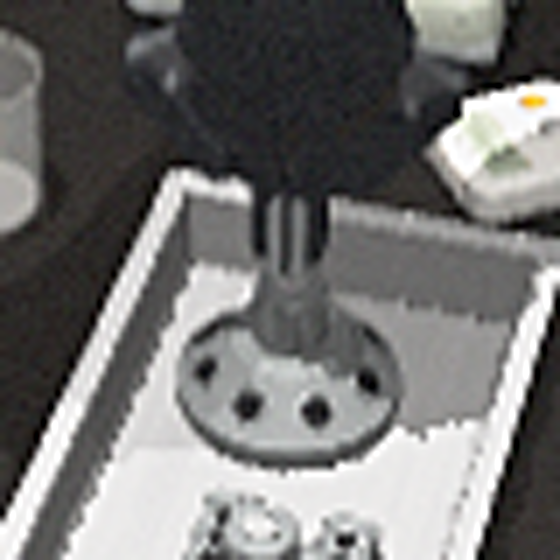

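The fingers shut to zero gap without taking the hub. I measure where the fingertips really are from the depth image before going on.

Run:
```python
from h import *
d=arm.get_image("side"); np.savez("side3.npz",**d); C=cloud(d)
print(proj(d,[[.4985,.269,.0405],[.4985,.269,.063],[.4985,.23,.0405]]).round(1))
for r in range(236,262,2):
    print(r,[C[r,c].round(3).tolist() if d["range_z"][r,c]>0 else None for c in(342,345,348)])
```

```text
[[345.6 256.5]
 [345.8 250.1]
 [347.7 247. ]]
236 [[0.507, 0.282, 0.12], [0.501, 0.275, 0.115], [0.492, 0.283, 0.123]]
238 [[0.508, 0.273, 0.106], [0.5, 0.278, 0.111], [0.492, 0.28, 0.114]]
240 [[0.509, 0.271, 0.098], [0.5, 0.28, 0.106], [0.493, 0.275, 0.103]]
242 [[0.508, 0.274, 0.094], [0.5, 0.279, 0.099], [0.492, 0.281, 0.102]]
244 [[0.508, 0.276, 0.089], [0.5, 0.278, 0.091], [0.492, 0.278, 0.092]]
246 [[0.508, 0.274, 0.08], [0.499, 0.28, 0.086], [0.492, 0.278, 0.085]]
248 [[0.518, 0.202, 0.01], [0.499, 0.281, 0.08], [0.492, 0.273, 0.074]]
250 [[0.508, 0.276, 0.068], [0.5, 0.272, 0.066], [0.493, 0.269, 0.064]]
252 [[0.508, 0.274, 0.059], [0.499, 0.279, 0.065], [0.491, 0.28, 0.067]]
254 [[0.507, 0.277, 0.055], [0.499, 0.279, 0.058], [0.491, 0.281, 0.061]]
256 [[0.507, 0.279, 0.05], [0.499, 0.28, 0.052], [0.491, 0.281, 0.054]]
258 [[0.507, 0.278, 0.042], [0.498, 0.281, 0.046], [0.491, 0.278, 0.044]]
260 [[0.506, 0.281, 0.038], [0.498, 0.282, 0.039], [0.491, 0.279, 0.038]]
```

The shut tips seem to be at z≈0.07 to 0.075 although the TCP reading is 0.0405. I lift with the fingers shut to measure that offset against a clean background.

Request:
jog_arm(increments=[{"delta_pos": [0,0,-0.01],"rotation": [0,0,0],"hand": 0},{"delta_pos": [0,0,-0.025],"rotation": [0,0,0],"hand": 0},{"delta_pos": [0,0,-0.04],"rotation": [0,0,0],"hand": 0},{"delta_pos": [0,0,-0.05],"rotation": [0,0,0],"hand": 0},{"delta_pos": [0,0,-0.06],"rotation": [0,0,0],"hand": 0},{"delta_pos": [0,0,-0.06],"rotation": [0,0,0],"hand": 0},{"delta_pos": [0,0,-0.06],"rotation": [0,0,0],"hand": 0},{"delta_pos": [0,0,-0.06],"rotation": [0,0,0],"hand": 0},{"delta_pos": [0,0,-0.06],"rotation": [0,0,0],"hand": 0},{"delta_pos": [0,0,-0.06],"rotation": [0,0,0],"hand": 0}])

```text
time_s: 8.08
tcp_pos: [0.498, 0.2688, 0.0998]
ee_rot: [-0.0, 0.706, 0.708, -0.001]
ft_force: [0.3, -0.3, -0.9]
finger_gap: -0.0
```

Run:
```python
from h import *
s=arm.sense();p=np.array(s["tcp_pos"]);print(p,s["ft_force"],s["finger_gap"])
d=arm.get_image("side"); C=cloud(d)
print(proj(d,[p,p+[0,0,.03],[.4985,.269,.063]]).round(1))
v=(d["range_z"]>0)&(np.hypot(C[...,0]-p[0],C[...,1]-p[1])<.03)&(C[...,2]>.066)
v[:225]=0;
P=C[v]; print(len(P),np.sort(P[:,2])[:15].round(3)); rr=np.where(v)
o=np.argsort(P[:,2])[:15]; print([(int(rr[0][i]),int(rr[1][i]),P[i].round(3).tolist()) for i in o])
im=d["img"][200:280,305:385,::-1]
cv2.imwrite(f"pics/side4.png",cv2.resize(im,None,fx=7,fy=7,interpolation=cv2.INTER_CUBIC))
```

```text
[0.49800501 0.26879394 0.09975012] [ 0.33269032 -0.3389263  -0.88109802] -4.378248113189829e-05
[[346.3 239.3]
 [346.5 230.2]
 [345.8 250.1]]
70 [0.066 0.066 0.066 0.066 0.066 0.066 0.067 0.067 0.067 0.067 0.067 0.067
 0.067 0.067 0.068]
[(251, 347, [0.494, 0.276, 0.066]), (253, 348, [0.491, 0.283, 0.066]), (250, 346, [0.498, 0.272, 0.066]), (251, 346, [0.497, 0.276, 0.066]), (252, 343, [0.504, 0.282, 0.066]), (253, 347, [0.493, 0.284, 0.066]), (248, 343, [0.506, 0.266, 0.067]), (249, 349, [0.49, 0.267, 0.067]), (249, 346, [0.498, 0.269, 0.067]), (247, 346, [0.499, 0.261, 0.067]), (249, 350, [0.488, 0.267, 0.067]), (249, 343, [0.506, 0.271, 0.067]), (252, 346, [0.496, 0.281, 0.067]), (250, 343, [0.505, 0.275, 0.067]), (249, 345, [0.5, 0.27, 0.068])]
```

View pics/side4.png

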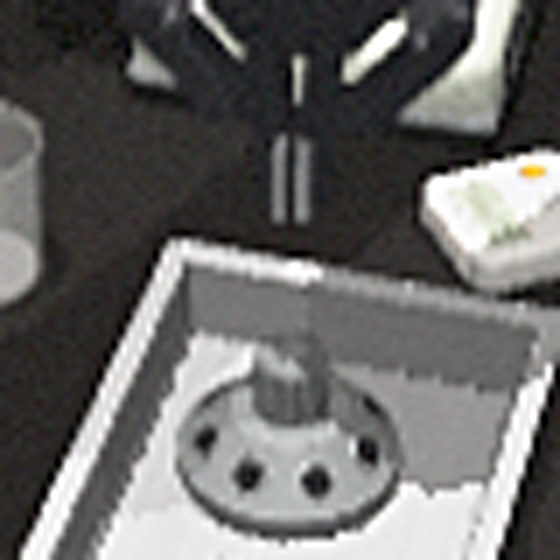

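Run:
```python
from h import *
d=arm.get_image("side"); C=cloud(d)
for r in range(222,244):
    print(r,[C[r,c].round(3).tolist() if d["range_z"][r,c]>0 else None for c in(341,344,345,348,351)])
# contrast-stretched crop
im=d["img"][205:255,320:370,::-1].astype(float); im=np.clip((im/255)**.5*255,0,255).astype(np.uint8)
cv2.imwrite("pics/side5.png",cv2.resize(im,None,fx=10,fy=10,interpolation=cv2.INTER_NEAREST))
```

```text
222 [[0.512, 0.274, 0.158], [0.503, 0.28, 0.163], [0.5, 0.282, 0.166], [0.493, 0.279, 0.165], [0.487, 0.273, 0.16]]
223 [[0.511, 0.279, 0.159], [0.503, 0.279, 0.16], [0.501, 0.279, 0.16], [0.493, 0.278, 0.16], [0.487, 0.272, 0.157]]
224 [[0.511, 0.275, 0.153], [0.503, 0.28, 0.158], [0.5, 0.282, 0.159], [0.493, 0.281, 0.159], [0.486, 0.274, 0.155]]
225 [[0.511, 0.274, 0.149], [0.503, 0.278, 0.153], [0.501, 0.277, 0.152], [0.493, 0.279, 0.155], [0.486, 0.277, 0.154]]
226 [[0.512, 0.273, 0.145], [0.503, 0.28, 0.151], [0.501, 0.278, 0.15], [0.493, 0.279, 0.152], [0.486, 0.273, 0.148]]
227 [[0.537, 0.098, 0.002], [0.503, 0.28, 0.148], [0.5, 0.28, 0.149], [0.493, 0.282, 0.151], [0.486, 0.276, 0.147]]
228 [[0.536, 0.103, 0.002], [0.503, 0.28, 0.145], [0.501, 0.279, 0.144], [0.493, 0.278, 0.145], [0.486, 0.273, 0.142]]
229 [[0.535, 0.11, 0.004], [0.503, 0.277, 0.14], [0.501, 0.275, 0.139], [0.493, 0.278, 0.142], [0.506, 0.103, 0.002]]
230 [[0.535, 0.113, 0.003], [0.503, 0.278, 0.137], [0.5, 0.28, 0.139], [0.493, 0.278, 0.138], [0.505, 0.108, 0.003]]
231 [[0.534, 0.12, 0.004], [0.525, 0.115, 
[... 793 characters left out ...]
238 [[0.521, 0.202, 0.046], [0.513, 0.2, 0.046], [0.51, 0.201, 0.047], [0.502, 0.199, 0.046], [0.494, 0.195, 0.045]]
239 [[0.522, 0.2, 0.041], [0.513, 0.201, 0.043], [0.511, 0.199, 0.042], [0.502, 0.201, 0.044], [0.494, 0.2, 0.045]]
240 [[0.522, 0.2, 0.037], [0.513, 0.202, 0.04], [0.51, 0.2, 0.039], [0.502, 0.198, 0.038], [0.493, 0.202, 0.043]]
241 [[0.521, 0.201, 0.035], [0.513, 0.202, 0.036], [0.51, 0.201, 0.036], [0.501, 0.203, 0.039], [0.493, 0.202, 0.039]]
242 [[0.522, 0.198, 0.028], [0.513, 0.199, 0.03], [0.51, 0.199, 0.031], [0.501, 0.204, 0.036], [0.494, 0.198, 0.033]]
243 [[0.522, 0.199, 0.025], [0.513, 0.198, 0.025], [0.51, 0.2, 0.028], [0.501, 0.205, 0.034], [0.493, 0.204, 0.034]]
```

View pics/side5.png

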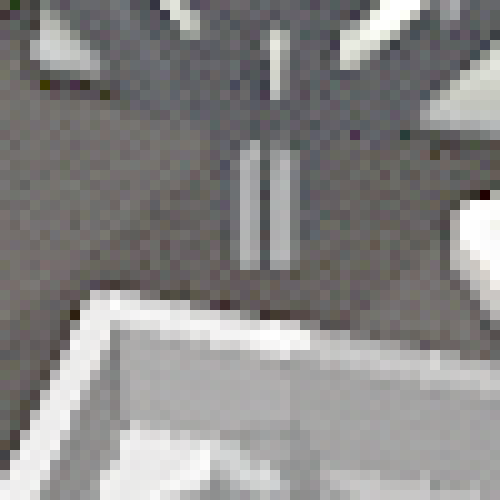

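With the TCP reading at z=0.0998, the depth image puts the shut fingertips at z≈0.136 (last finger row 230). The real tip is therefore about 36 mm above the reported TCP, while x and y agree. I reopen and go lower to allow for this.

Request:
jog_arm(increments=[{"delta_pos": [0.001,0.001,0],"rotation": [0,0,0],"hand": 1},{"delta_pos": [0.001,0.001,0],"rotation": [0,0,0],"hand": 1},{"delta_pos": [0.001,0.001,0],"rotation": [0,0,0],"hand": 1},{"delta_pos": [0.001,0.001,0],"rotation": [0,0,0],"hand": 1},{"delta_pos": [0.001,0.001,0.01],"rotation": [0,0,0],"hand": 1},{"delta_pos": [0.001,0.001,0.025],"rotation": [0,0,0],"hand": 1},{"delta_pos": [0.001,0.001,0.04],"rotation": [0,0,0],"hand": 1},{"delta_pos": [0.001,0.001,0.055],"rotation": [0,0,0],"hand": 1},{"delta_pos": [0.001,0.001,0.065],"rotation": [0,0,0],"hand": 1},{"delta_pos": [0.001,0.001,0.07],"rotation": [0,0,0],"hand": 1}])

```text
time_s: 9.02
tcp_pos: [0.4984, 0.2694, 0.0285]
ee_rot: [-0.0, 0.706, 0.708, -0.001]
ft_force: [-0.2, 0.1, -0.2]
finger_gap: 0.0856
```

Request:
jog_arm(increments=[{"delta_pos": [0,0,0.006],"rotation": [0,0,0],"hand": 1},{"delta_pos": [0,0,0.012],"rotation": [0,0,0],"hand": 1},{"delta_pos": [0,0,0.018],"rotation": [0,0,0],"hand": 1},{"delta_pos": [0,0,0.022],"rotation": [0,0,0],"hand": 1},{"delta_pos": [0,0,0.024],"rotation": [0,0,0],"hand": 1},{"delta_pos": [0,0,0.024],"rotation": [0,0,0],"hand": 1},{"delta_pos": [0,0,0.024],"rotation": [0,0,0],"hand": 1},{"delta_pos": [0,0,0.024],"rotation": [0,0,0],"hand": 0.7},{"delta_pos": [0,0,0.024],"rotation": [0,0,0],"hand": 0.6},{"delta_pos": [0,0,0.024],"rotation": [0,0,0],"hand": 0.5}])

```text
time_s: 9.85
tcp_pos: [0.4996, 0.2702, 0.0068]
ee_rot: [0.0, 0.706, 0.708, 0.0]
ft_force: [0.3, 0.0, -0.1]
finger_gap: 0.0519
```

Run:
```python
from h import *
s=arm.sense();p=np.array(s["tcp_pos"]);print(p,s["ee_rot"],s["ft_force"],s["finger_gap"])
d=arm.get_image("side")
im=d["img"][215:295,305:385,::-1]
cv2.imwrite(f"pics/side6.png",cv2.resize(im,None,fx=7,fy=7,interpolation=cv2.INTER_CUBIC))
```

```text
[0.49963857 0.27023543 0.00678682] [1.50331032e-04 7.05803500e-01 7.08407600e-01 2.62738726e-04] [ 0.30281953  0.00630189 -0.14541732] 0.05188407754957419
```

View pics/side6.png

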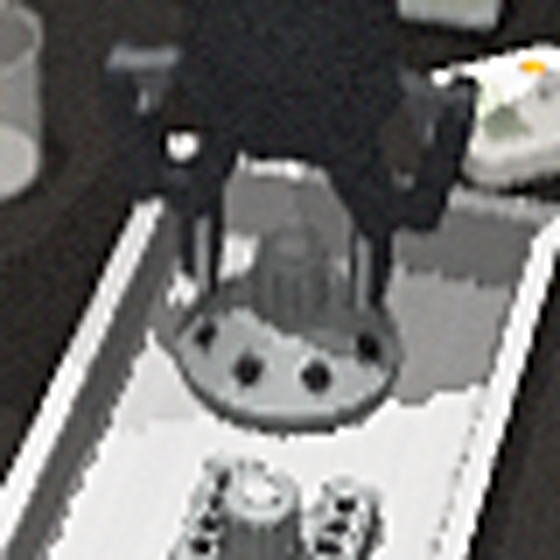

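The fingers now stand beside the hub (tips at crop row 300, columns 195 and 375). I close them on it.

Request:
jog_arm(increments=[{"delta_pos": [0,0,0],"rotation": [0,0,0],"hand": 0.42},{"delta_pos": [0,0,0],"rotation": [0,0,0],"hand": 0.36},{"delta_pos": [0,0,0],"rotation": [0,0,0],"hand": 0.3},{"delta_pos": [0,0,0],"rotation": [0,0,0],"hand": 0.2},{"delta_pos": [0,0,0],"rotation": [0,0,0],"hand": 0.1},{"delta_pos": [0,0,0],"rotation": [0,0,0],"hand": 0},{"delta_pos": [0,0,0],"rotation": [0,0,0],"hand": 0},{"delta_pos": [0,0,0],"rotation": [0,0,0],"hand": 0},{"delta_pos": [0,0,0],"rotation": [0,0,0],"hand": 0},{"delta_pos": [0,0,0],"rotation": [0,0,0],"hand": 0}])

```text
time_s: 10.73
tcp_pos: [0.4993, 0.2702, 0.0068]
ee_rot: [0.0, 0.706, 0.708, -0.0]
ft_force: [-2.1, -0.4, 5.7]
finger_gap: 0.0243
```

Run:
```python
from h import *
s=arm.sense();p=np.array(s["tcp_pos"]);print(p,s["ee_rot"],s["ft_force"],s["wrist_torque"],s["finger_gap"])
d=arm.get_image("side")
im=d["img"][215:295,305:385,::-1]
cv2.imwrite(f"pics/side7.png",cv2.resize(im,None,fx=7,fy=7,interpolation=cv2.INTER_CUBIC))
```

```text
[0.49931674 0.27022061 0.00678873] [ 8.13567177e-05  7.05750627e-01  7.08460332e-01 -6.41585688e-05] [-2.06761743 -0.43835617  5.66005297] [-0.23900209  0.49114818 -0.00068478] 0.024317310235722575
```

View pics/side7.png

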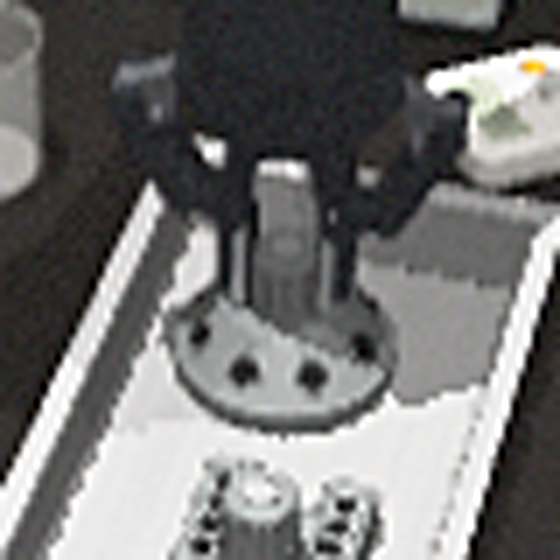

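The hub is gripped, with a gap of 24.3 mm. I lift.

Request:
jog_arm(increments=[{"delta_pos": [0,0,-0.004],"rotation": [0,0,0],"hand": 0},{"delta_pos": [0,0,-0.01],"rotation": [0,0,0],"hand": 0},{"delta_pos": [0,0,-0.02],"rotation": [0,0,0],"hand": 0},{"delta_pos": [0,0,-0.035],"rotation": [0,0,0],"hand": 0},{"delta_pos": [0,0,-0.05],"rotation": [0,0,0],"hand": 0},{"delta_pos": [0,0,-0.07],"rotation": [0,0,0],"hand": 0},{"delta_pos": [0,0,-0.09],"rotation": [0,0,0],"hand": 0},{"delta_pos": [0,0,-0.11],"rotation": [0,0,0],"hand": 0},{"delta_pos": [0,0,-0.12],"rotation": [0,0,0],"hand": 0},{"delta_pos": [0,0,-0.12],"rotation": [0,0,0],"hand": 0}])

```text
time_s: 11.62
tcp_pos: [0.501, 0.2713, 0.1293]
ee_rot: [0.001, 0.706, 0.708, 0.003]
ft_force: [-0.2, -1.0, -1.5]
finger_gap: 0.0242
```

Run:
```python
from h import *
s=arm.sense();p=np.array(s["tcp_pos"]);print(p,s["ee_rot"],s["ft_force"],s["wrist_torque"],s["finger_gap"],s["joints"])
d=arm.get_image("side")
im=d["img"][185:265,305:385,::-1]
cv2.imwrite(f"pics/side8.png",cv2.resize(im,None,fx=7,fy=7,interpolation=cv2.INTER_CUBIC))
```

```text
[0.50095814 0.27126061 0.12934022] [0.00091331 0.7058563  0.70834968 0.00260273] [-0.20766157 -1.0305307  -1.50533836] [ 0.10125174 -0.02256388 -0.01229814] 0.024154341053865987 [-0.01501438  0.46810181 -0.73184974  1.83627595  0.37479164  0.97381109
 -0.90316125]
```

View pics/side8.png

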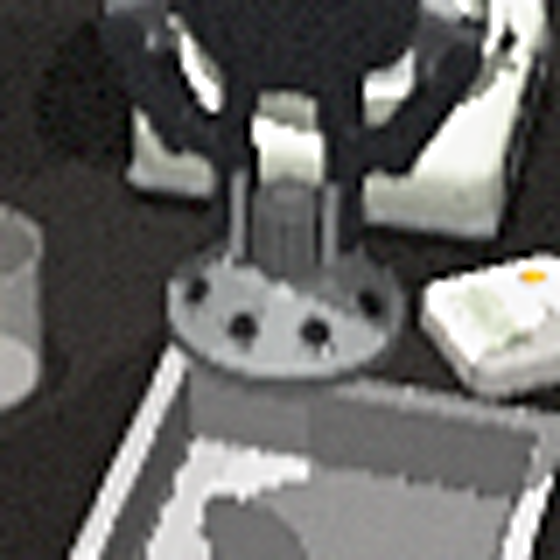

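It's held clear of the tray and upright. I carry it over to the spindle.

Request:
jog_arm(increments=[{"delta_pos": [-0.015,0.001,-0.003],"rotation": [0,0,0],"hand": 0},{"delta_pos": [-0.04,0.003,-0.006],"rotation": [0,0,0],"hand": 0},{"delta_pos": [-0.07,0.005,-0.01],"rotation": [0,0,0],"hand": 0},{"delta_pos": [-0.1,0.007,-0.01],"rotation": [0,0,0],"hand": 0},{"delta_pos": [-0.13,0.009,-0.01],"rotation": [0,0,0],"hand": 0},{"delta_pos": [-0.16,0.011,-0.01],"rotation": [0,0,0],"hand": 0},{"delta_pos": [-0.19,0.013,-0.01],"rotation": [0,0,0],"hand": 0},{"delta_pos": [-0.215,0.015,-0.01],"rotation": [0,0,0],"hand": 0},{"delta_pos": [-0.235,0.017,-0.01],"rotation": [0,0,0],"hand": 0},{"delta_pos": [-0.25,0.017,-0.01],"rotation": [0,0,0],"hand": 0}])

```text
time_s: 12.5
tcp_pos: [0.5165, 0.0172, 0.1349]
ee_rot: [-0.001, 0.707, 0.707, -0.001]
ft_force: [-0.2, 0.8, -1.0]
finger_gap: 0.0239
```

Request:
jog_arm(increments=[{"delta_pos": [-0.012,0,0],"rotation": [0,0,0],"hand": 0},{"delta_pos": [-0.024,0,0],"rotation": [0,0,0],"hand": 0},{"delta_pos": [-0.034,0,0],"rotation": [0,0,0],"hand": 0},{"delta_pos": [-0.041,0,0],"rotation": [0,0,0],"hand": 0},{"delta_pos": [-0.046,0,0],"rotation": [0,0,0],"hand": 0},{"delta_pos": [-0.048,0,0],"rotation": [0,0,0],"hand": 0},{"delta_pos": [-0.048,0,0],"rotation": [0,0,0],"hand": 0},{"delta_pos": [-0.048,0,0],"rotation": [0,0,0],"hand": 0},{"delta_pos": [-0.048,0,0],"rotation": [0,0,0],"hand": 0},{"delta_pos": [-0.048,0,0],"rotation": [0,0,0],"hand": 0}])

```text
time_s: 13.33
tcp_pos: [0.5176, -0.0271, 0.1366]
ee_rot: [0.0, 0.705, 0.709, 0.0]
ft_force: [-0.4, -0.2, -1.6]
finger_gap: 0.0243
```

```bash
cat > chk.py <<'E'
import sys
from h import *
from scipy.optimize import least_squares
s=arm.sense();p=np.array(s["tcp_pos"]);print(s["time_s"],p.round(4),np.round(s["ee_rot"],4),np.round(s["ft_force"],2),np.round(s["wrist_torque"],3),round(s["finger_gap"],4))
print(np.round(s["joints"],2))
for n in("side","top"):
    d=arm.get_image(n); np.savez(n+sys.argv[1]+".npz",**d)
    u=proj(d,[p+[0,0,0]])[0].astype(int)
    im=d["img"][u[1]-45:u[1]+45,u[0]-45:u[0]+45,::-1]
    cv2.imwrite(f"pics/{n}{sys.argv[1]}.png",cv2.resize(im,None,fx=6,fy=6,interpolation=cv2.INTER_CUBIC)); print(n,"crop origin",u-45)
E
python3 chk.py 9
```

```text
13.3333 [ 0.5176 -0.0271  0.1366] [0.000e+00 7.054e-01 7.088e-01 1.000e-04] [-0.45 -0.19 -1.64] [ 0.005 -0.042  0.029] 0.0243
[ 0.54  0.37 -0.7   1.94  0.29  0.94 -0.3 ]
side crop origin [308 123]
top crop origin [316 183]
```

View pics/side9.png

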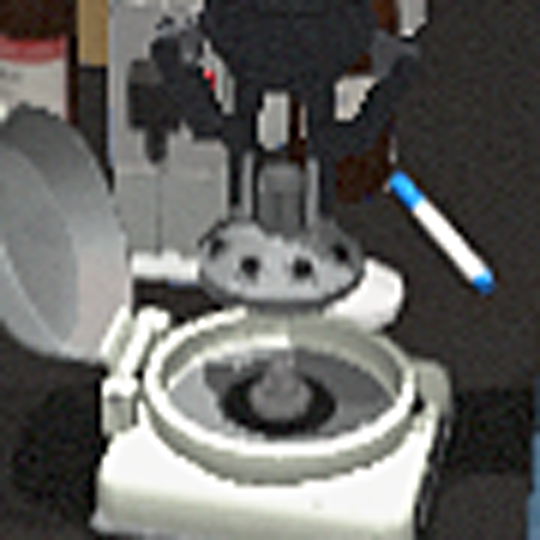

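View pics/top9.png

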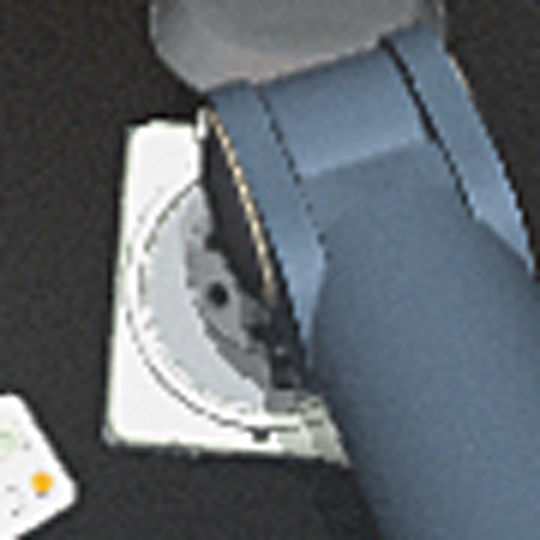

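The side view shows the rotor disc centred over the spindle (crop column 281 for both), lid clear to the left. I fit the held rotor and the bowl rim in the same camera to compare them.

```bash
cat > fit2.py <<'E'
import sys
from h import *
from scipy.optimize import least_squares
prof=np.array([[.013,.040],[.013,.033],[.022,.033],[.043,.012],[.043,0]])
def pd(r,z):
    D=[]
    for a,b in zip(prof[:-1],prof[1:]):
        ab=b-a; t=np.clip(((r-a[0])*ab[0]+(z-a[1])*ab[1])/(ab@ab),0,1)
        D.append(np.hypot(r-a[0]-t*ab[0],z-a[1]-t*ab[1]))
    return np.min(D,0)
def fit(d,x0):
    C=cloud(d); v=d["range_z"]>0; x,y,z=np.moveaxis(C,-1,0)
    P=C[v&(np.hypot(x-x0[0],y-x0[1])<.05)&(z>x0[2]+.003)&(z<x0[2]+.036)]
    f=lambda q:pd(np.hypot(P[:,0]-q[0]-q[3]*(P[:,2]-x0[2]),P[:,1]-q[1]-q[4]*(P[:,2]-x0[2])),P[:,2]-q[2]+q[3]*(P[:,0]-x0[0])+q[4]*(P[:,1]-x0[1]))
    g=lambda q:f([*q,0,0])
    s=least_squares(g,x0,loss="soft_l1",f_scale=.002); s2=least_squares(f,[*s.x,0,0],loss="soft_l1",f_scale=.002)
    return len(P),s.x.round(4),np.median(g(s.x)).round(4),"tilt",s2.x.round(4),np.median(f(s2.x)).round(4)
if __name__=="__main__":
    print("orig",fit(dict(np.load("side.npz")),[.499,.2695,.004]))
    print("now",fit(dict(np.load("side9.npz")),[.5176,-.027,.134]))
    for f in("side.npz","side9.npz","top.npz"):
        d=dict(np.load(f)); C=cloud(d); x,y,z=np.moveaxis(C,-1,0); v=d["range_z"]>0
        r=np.hypot(x-.517,y+.027)
        P=C[v&(abs(z-.072)<.003)&(r>.055)&(r<.08)]
        s=least_squares(lambda q:np.clip(abs(np.hypot(P[:,0]-q[0],P[:,1]-q[1])-.068)-.004,0,None),[.517,-.027],loss="soft_l1",f_scale=.001); print(f,len(P),s.x.round(4))
        P=C[v&(r<.012)&(z>.068)&(z<.092)]
        if len(P)>4: print("  sp",len(P),P.mean(0).round(4))
E
python3 fit2.py
python3 - <<'E'
import sys; sys.path.insert(0,'.')
from h import *
d=dict(np.load("side9.npz"))
# overlay spindle & rotor model outlines
im=cv2.resize(d["img"][120:215,305:400,::-1],None,fx=6,fy=6,interpolation=cv2.INTER_CUBIC)
a=np.linspace(0,2*np.pi,60)
def ring(x,y,z,r,c):
    u=(proj(d,np.c_[x+r*np.cos(a),y+r*np.sin(a),0*a+z])-[305,120]+.5)*6
    cv2.polylines(im,[u.round().astype(np.int32)],True,c,1)
X=(.5165,-.0255)
ring(*X,.072,.072,(0,0,255));ring(*X,.072,.064,(0,0,255));ring(*X,.062,.016,(0,255,0));ring(*X,.0865,.003,(0,255,0))
Y=(.5165,-.0285);ring(*Y,.1345,.043,(255,255,0));ring(*Y,.1465,.043,(255,255,0));ring(*Y,.1345+.033,.022,(255,0,255))
cv2.imwrite("pics/ov9.png",im)
E
```

```text
orig (561, array([0.4979, 0.2687, 0.0055]), np.float64(0.0011), 'tilt', array([ 0.4978,  0.2687,  0.0056, -0.0195,  0.0026]), np.float64(0.0011))
now (371, array([ 0.5171, -0.0271,  0.1337]), np.float64(0.0013), 'tilt', array([ 0.5169, -0.0271,  0.1335, -0.0258, -0.0228]), np.float64(0.0013))
side.npz 202 [ 0.5167 -0.026 ]
  sp 30 [ 0.5152 -0.0238  0.0776]
side9.npz 192 [ 0.5166 -0.0253]
  sp 32 [ 0.5148 -0.0229  0.0779]
top.npz 235 [ 0.5193 -0.0278]
  sp 35 [ 0.5174 -0.028   0.0811]
```

View pics/ov9.png

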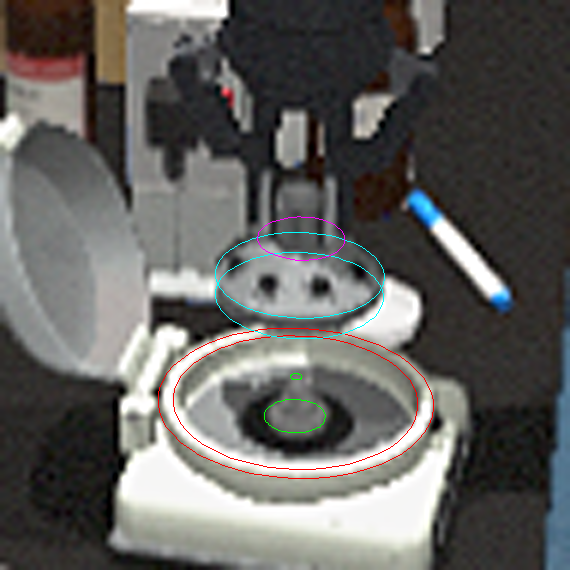

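The overlay puts the held rotor within about 1.5 mm of the spindle axis, and the bowl, shoulder and rotor outlines all match the picture. I shift 1 mm in +y and lower it onto the spindle, staying above the balls.

Request:
jog_arm(increments=[{"delta_pos": [0.001,0,0.004],"rotation": [0,0,0],"hand": 0},{"delta_pos": [0.001,0,0.01],"rotation": [0,0,0],"hand": 0},{"delta_pos": [0.001,0,0.017],"rotation": [0,0,0],"hand": 0},{"delta_pos": [0.001,0,0.024],"rotation": [0,0,0],"hand": 0},{"delta_pos": [0.001,0,0.031],"rotation": [0,0,0],"hand": 0},{"delta_pos": [0.001,0,0.036],"rotation": [0,0,0],"hand": 0},{"delta_pos": [0.001,0,0.04],"rotation": [0,0,0],"hand": 0},{"delta_pos": [0.001,0,0.042],"rotation": [0,0,0],"hand": 0},{"delta_pos": [0.001,0,0.042],"rotation": [0,0,0],"hand": 0},{"delta_pos": [0.001,0,0.042],"rotation": [0,0,0],"hand": 0}])

```text
time_s: 14.27
tcp_pos: [0.5177, -0.0267, 0.0946]
ee_rot: [0.0, 0.706, 0.708, 0.0]
ft_force: [-0.2, 0.2, -1.5]
finger_gap: 0.0241
```

```bash
python3 chk.py 10
```

```text
14.2667 [ 0.5177 -0.0267  0.0946] [1.000e-04 7.058e-01 7.084e-01 1.000e-04] [-0.16  0.24 -1.48] [ 0.043  0.01  -0.059] 0.0241
[ 0.51  0.42 -0.68  1.98  0.35  0.85 -0.35]
side crop origin [308 134]
top crop origin [315 184]
```

View pics/side10.png

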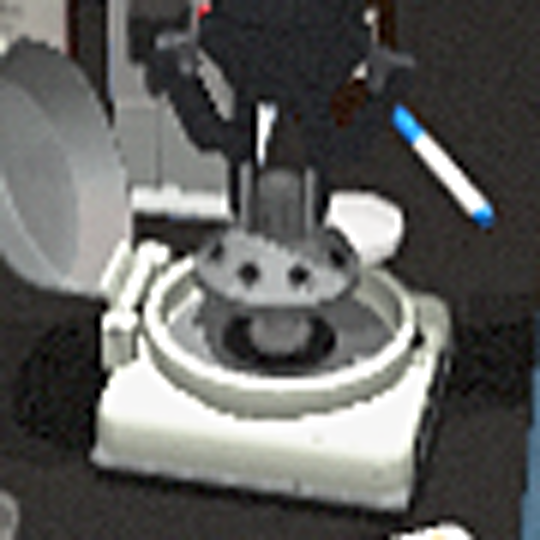

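Request:
jog_arm(increments=[{"delta_pos": [0,0,0.002],"rotation": [0,0,0],"hand": 0},{"delta_pos": [0,0,0.004],"rotation": [0,0,0],"hand": 0},{"delta_pos": [0,0,0.006],"rotation": [0,0,0],"hand": 0},{"delta_pos": [0,0,0.008],"rotation": [0,0,0],"hand": 0},{"delta_pos": [0,0,0.01],"rotation": [0,0,0],"hand": 0},{"delta_pos": [0,0,0.011],"rotation": [0,0,0],"hand": 0},{"delta_pos": [0,0,0.012],"rotation": [0,0,0],"hand": 0},{"delta_pos": [0,0,0.013],"rotation": [0,0,0],"hand": 0},{"delta_pos": [0,0,0.014],"rotation": [0,0,0],"hand": 0},{"delta_pos": [0,0,0.014],"rotation": [0,0,0],"hand": 0}])

```text
time_s: 15.2
tcp_pos: [0.5166, -0.0272, 0.0799]
ee_rot: [-0.0, 0.706, 0.708, -0.001]
ft_force: [-1.4, -1.1, -2.1]
finger_gap: 0.0242
```

```bash
python3 chk.py 11
python3 - <<'E'
from fit2 import *
print(fit(dict(np.load("side11.npz")),[.5176,-.027,.077]))
E
```

```text
15.2 [ 0.5166 -0.0272  0.0799] [-5.000e-04  7.058e-01  7.084e-01 -8.000e-04] [-1.39 -1.09 -2.07] [-0.28   0.525 -0.028] 0.0242
[ 0.5   0.44 -0.66  1.99  0.37  0.83 -0.37]
side crop origin [308 138]
top crop origin [315 185]
(358, array([ 0.5162, -0.0269,  0.0766]), np.float64(0.0013), 'tilt', array([ 0.5161, -0.0268,  0.0765, -0.0072, -0.0087]), np.float64(0.0013))
```

View pics/side11.png

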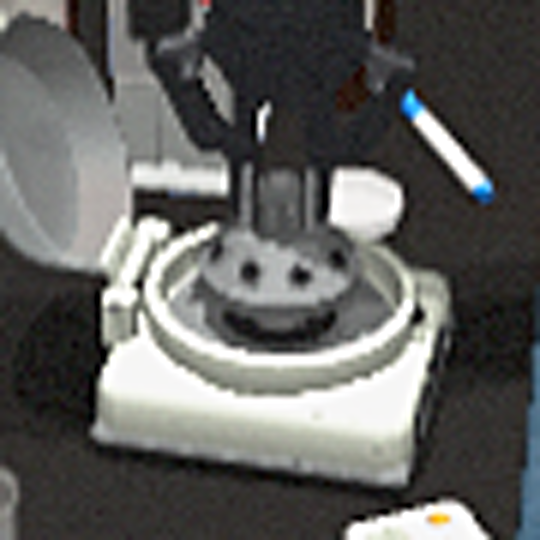

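It's on the spindle with small side forces. I trim sideways and press on in small steps.

Request:
jog_arm(increments=[{"delta_pos": [0,-0.001,0.001],"rotation": [0,0,0],"hand": 0},{"delta_pos": [-0.001,-0.001,0.001],"rotation": [0,0,0],"hand": 0},{"delta_pos": [-0.001,-0.001,0.002],"rotation": [0,0,0],"hand": 0},{"delta_pos": [-0.001,-0.001,0.002],"rotation": [0,0,0],"hand": 0},{"delta_pos": [-0.001,-0.001,0.003],"rotation": [0,0,0],"hand": 0},{"delta_pos": [-0.001,-0.001,0.003],"rotation": [0,0,0],"hand": 0},{"delta_pos": [-0.001,-0.001,0.004],"rotation": [0,0,0],"hand": 0},{"delta_pos": [-0.001,-0.001,0.004],"rotation": [0,0,0],"hand": 0},{"delta_pos": [-0.001,-0.001,0.005],"rotation": [0,0,0],"hand": 0},{"delta_pos": [-0.001,-0.001,0.005],"rotation": [0,0,0],"hand": 0}])

```text
time_s: 16.13
tcp_pos: [0.5167, -0.0276, 0.076]
ee_rot: [0.0, 0.706, 0.708, -0.0]
ft_force: [-4.5, 0.4, 4.7]
finger_gap: 0.0241
```

```bash
python3 -c "
from h import *
s=arm.sense()
print(s['time_s'],np.round(s['tcp_pos'],4),np.round(s['ft_force'],2),np.round(s['wrist_torque'],3),s['finger_gap'])"
```

```text
16.1333 [ 0.5167 -0.0276  0.076 ] [-4.52  0.36  4.69] [-0.011  0.877 -0.003] 0.02408375010102562
```

The sideways force of -4.5 N in x says the spindle lies slightly further -x. I shift that way before pressing further.

Request:
jog_arm(increments=[{"delta_pos": [0,-0.0005,0],"rotation": [0,0,0],"hand": 0},{"delta_pos": [0,-0.001,0],"rotation": [0,0,0],"hand": 0},{"delta_pos": [0,-0.001,0],"rotation": [0,0,0],"hand": 0},{"delta_pos": [0,-0.0015,0],"rotation": [0,0,0],"hand": 0},{"delta_pos": [0,-0.0015,0],"rotation": [0,0,0],"hand": 0},{"delta_pos": [0,-0.0015,0],"rotation": [0,0,0],"hand": 0},{"delta_pos": [0,-0.0015,0],"rotation": [0,0,0],"hand": 0},{"delta_pos": [0,-0.0015,0],"rotation": [0,0,0],"hand": 0},{"delta_pos": [0,-0.0015,0],"rotation": [0,0,0],"hand": 0},{"delta_pos": [0,-0.0015,0],"rotation": [0,0,0],"hand": 0}])

```text
time_s: 16.97
tcp_pos: [0.5155, -0.0277, 0.0756]
ee_rot: [0.0, 0.706, 0.708, 0.0]
ft_force: [1.5, -0.3, 2.7]
finger_gap: 0.0241
```

```bash
cat > st.py <<'E'
from h import *
s=arm.sense()
print(s['time_s'],np.round(s['tcp_pos'],4),np.round(s['ee_rot'],4),np.round(s['ft_force'],2),np.round(s['wrist_torque'],3),round(s['finger_gap'],4))
E
python3 st.py
```

```text
16.9667 [ 0.5155 -0.0277  0.0756] [3.000e-04 7.058e-01 7.084e-01 4.000e-04] [ 1.51 -0.29  2.65] [ 0.048 -0.109  0.03 ] 0.0241
```

Side forces are now small, so I press slowly.

Request:
jog_arm(increments=[{"delta_pos": [0,0,0.0005],"rotation": [0,0,0],"hand": 0},{"delta_pos": [0,0,0.001],"rotation": [0,0,0],"hand": 0},{"delta_pos": [0,0,0.0015],"rotation": [0,0,0],"hand": 0},{"delta_pos": [0,0,0.002],"rotation": [0,0,0],"hand": 0},{"delta_pos": [0,0,0.0025],"rotation": [0,0,0],"hand": 0},{"delta_pos": [0,0,0.003],"rotation": [0,0,0],"hand": 0},{"delta_pos": [0,0,0.0035],"rotation": [0,0,0],"hand": 0},{"delta_pos": [0,0,0.004],"rotation": [0,0,0],"hand": 0},{"delta_pos": [0,0,0.004],"rotation": [0,0,0],"hand": 0},{"delta_pos": [0,0,0.004],"rotation": [0,0,0],"hand": 0}])

```text
time_s: 17.8
tcp_pos: [0.5154, -0.0277, 0.0718]
ee_rot: [0.0, 0.706, 0.708, 0.0]
ft_force: [-0.1, 0.6, 2.4]
finger_gap: 0.0238
```

```bash
python3 st.py
```

```text
17.8 [ 0.5154 -0.0277  0.0718] [3.000e-04 7.058e-01 7.084e-01 3.000e-04] [-0.06  0.56  2.4 ] [ 0.163 -0.091 -0.043] 0.0238
```

```bash
python3 chk.py 12
python3 - <<'E'
from fit2 import *
for z in(.07,.073): print(fit(dict(np.load("side12.npz")),[.5156,-.027,z]))
E
```

```text
17.8 [ 0.5154 -0.0277  0.0718] [3.000e-04 7.058e-01 7.084e-01 3.000e-04] [-0.06  0.56  2.4 ] [ 0.163 -0.091 -0.043] 0.0238
[ 0.49  0.45 -0.66  2.    0.38  0.81 -0.38]
side crop origin [309 140]
top crop origin [315 185]
(352, array([ 0.5153, -0.0279,  0.069 ]), np.float64(0.0013), 'tilt', array([ 0.5149, -0.028 ,  0.069 , -0.0343, -0.0258]), np.float64(0.0014))
(336, array([ 0.5153, -0.0277,  0.069 ]), np.float64(0.0013), 'tilt', array([ 0.5153, -0.0277,  0.0689, -0.0056, -0.0037]), np.float64(0.0012))
```

View pics/side12.png

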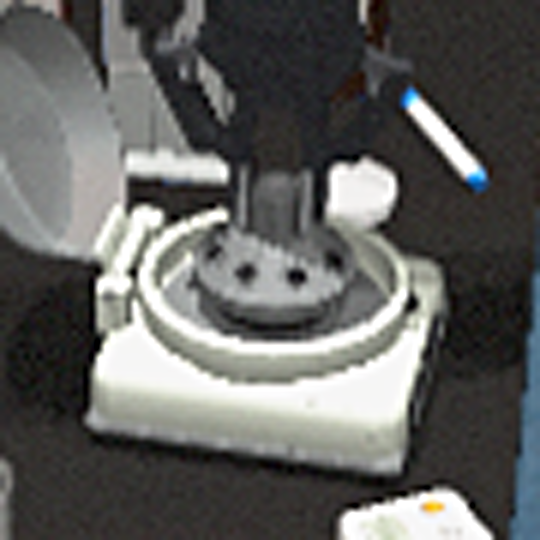

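The fit gives an underside about 6 to 7 mm above the shoulder, upright and with no slip in the fingers, so the snap point is close. I go on slowly.

Request:
jog_arm(increments=[{"delta_pos": [0,0,0.0005],"rotation": [0,0,0],"hand": 0},{"delta_pos": [0,0,0.001],"rotation": [0,0,0],"hand": 0},{"delta_pos": [0,0,0.0015],"rotation": [0,0,0],"hand": 0},{"delta_pos": [0,0,0.002],"rotation": [0,0,0],"hand": 0},{"delta_pos": [0,0,0.0025],"rotation": [0,0,0],"hand": 0},{"delta_pos": [0,0,0.003],"rotation": [0,0,0],"hand": 0},{"delta_pos": [0,0,0.003],"rotation": [0,0,0],"hand": 0},{"delta_pos": [0,0,0.003],"rotation": [0,0,0],"hand": 0},{"delta_pos": [0,0,0.003],"rotation": [0,0,0],"hand": 0},{"delta_pos": [0,0,0.003],"rotation": [0,0,0],"hand": 0}])

```text
time_s: 18.73
tcp_pos: [0.5147, -0.0278, 0.0682]
ee_rot: [-0.0, 0.706, 0.708, -0.0]
ft_force: [3.1, 0.6, -9.3]
finger_gap: 0.0241
```

```bash
python3 st.py
```

```text
18.7333 [ 0.5147 -0.0278  0.0682] [-2.000e-04  7.058e-01  7.084e-01 -2.000e-04] [ 3.15  0.56 -9.28] [ 0.173 -0.776 -0.04 ] 0.0241
```

It has snapped: the balls now pull it down (Fz -9.3 N). I lower onto the shoulder gently, with a small +x trim.

Request:
jog_arm(increments=[{"delta_pos": [0,0.0005,0.0003],"rotation": [0,0,0],"hand": 0},{"delta_pos": [0,0.0005,0.0006],"rotation": [0,0,0],"hand": 0},{"delta_pos": [0,0.0007,0.001],"rotation": [0,0,0],"hand": 0},{"delta_pos": [0,0.0007,0.0013],"rotation": [0,0,0],"hand": 0},{"delta_pos": [0,0.0007,0.0016],"rotation": [0,0,0],"hand": 0},{"delta_pos": [0,0.0007,0.002],"rotation": [0,0,0],"hand": 0},{"delta_pos": [0,0.0007,0.0023],"rotation": [0,0,0],"hand": 0},{"delta_pos": [0,0.0007,0.0026],"rotation": [0,0,0],"hand": 0},{"delta_pos": [0,0.0007,0.003],"rotation": [0,0,0],"hand": 0},{"delta_pos": [0,0.0007,0.003],"rotation": [0,0,0],"hand": 0}])

```text
time_s: 19.57
tcp_pos: [0.5157, -0.0279, 0.0655]
ee_rot: [0.0, 0.706, 0.708, -0.0]
ft_force: [-0.7, -0.4, -2.4]
finger_gap: 0.024
```

```bash
python3 st.py
```

```text
19.5667 [ 0.5157 -0.0279  0.0655] [ 1.000e-04  7.058e-01  7.084e-01 -1.000e-04] [-0.69 -0.39 -2.38] [ 0.013 -0.011  0.   ] 0.024
```

Request:
jog_arm(increments=[{"delta_pos": [0,0,0.0003],"rotation": [0,0,0],"hand": 0},{"delta_pos": [0,0,0.0006],"rotation": [0,0,0],"hand": 0},{"delta_pos": [0,0,0.0009],"rotation": [0,0,0],"hand": 0},{"delta_pos": [0,0,0.0012],"rotation": [0,0,0],"hand": 0},{"delta_pos": [0,0,0.0015],"rotation": [0,0,0],"hand": 0},{"delta_pos": [0,0,0.0018],"rotation": [0,0,0],"hand": 0},{"delta_pos": [0,0,0.002],"rotation": [0,0,0],"hand": 0},{"delta_pos": [0,0,0.002],"rotation": [0,0,0],"hand": 0},{"delta_pos": [0,0,0.002],"rotation": [0,0,0],"hand": 0},{"delta_pos": [0,0,0.002],"rotation": [0,0,0],"hand": 0}])

```text
time_s: 20.4
tcp_pos: [0.5163, -0.0277, 0.0648]
ee_rot: [0.001, 0.706, 0.708, 0.0]
ft_force: [-2.8, 0.4, 9.3]
finger_gap: 0.0239
```

```bash
python3 st.py
```

```text
20.4 [ 0.5163 -0.0277  0.0648] [7.000e-04 7.058e-01 7.084e-01 1.000e-04] [-2.79  0.36  9.28] [-0.101  0.698 -0.043] 0.0239
```

It stopped on the shoulder at TCP 0.0648, where I expected home, pressing about 11 N. I add a little more push, trim x, and check that it holds.

Request:
jog_arm(increments=[{"delta_pos": [0,-0.0003,0.0003],"rotation": [0,0,0],"hand": 0},{"delta_pos": [0,-0.0005,0.0006],"rotation": [0,0,0],"hand": 0},{"delta_pos": [0,-0.0005,0.0009],"rotation": [0,0,0],"hand": 0},{"delta_pos": [0,-0.0005,0.0012],"rotation": [0,0,0],"hand": 0},{"delta_pos": [0,-0.0005,0.0015],"rotation": [0,0,0],"hand": 0},{"delta_pos": [0,-0.0005,0.0015],"rotation": [0,0,0],"hand": 0},{"delta_pos": [0,-0.0005,0.0015],"rotation": [0,0,0],"hand": 0},{"delta_pos": [0,-0.0005,0.0015],"rotation": [0,0,0],"hand": 0},{"delta_pos": [0,-0.0005,0.0015],"rotation": [0,0,0],"hand": 0},{"delta_pos": [0,-0.0005,0.0015],"rotation": [0,0,0],"hand": 0}])

```text
time_s: 21.23
tcp_pos: [0.5164, -0.0278, 0.0647]
ee_rot: [0.001, 0.706, 0.708, 0.0]
ft_force: [-5.3, -0.2, 20.0]
finger_gap: 0.0241
```

```bash
python3 chk.py 13
python3 - <<'E'
from fit2 import *
for z in(.062,.064): print(fit(dict(np.load("side13.npz")),[.5156,-.027,z]))
E
python3 st.py
```

```text
21.2333 [ 0.5164 -0.0278  0.0647] [0.0014 0.7058 0.7084 0.    ] [-5.27 -0.15 20.  ] [-0.199  1.387  0.023] 0.0241
[ 0.49  0.46 -0.65  2.01  0.39  0.79 -0.39]
side crop origin [308 142]
top crop origin [315 185]
(351, array([ 0.516 , -0.0279,  0.0614]), np.float64(0.0014), 'tilt', array([ 0.516 , -0.0279,  0.0614, -0.0038,  0.0076]), np.float64(0.0014))
(349, array([ 0.516 , -0.0278,  0.0614]), np.float64(0.0014), 'tilt', array([ 0.5159, -0.0279,  0.0615, -0.0065,  0.0067]), np.float64(0.0014))
21.3333 [ 0.5164 -0.0278  0.0647] [1.400e-03 7.058e-01 7.084e-01 1.000e-04] [-5.45 -0.1  18.88] [-0.213  1.316 -0.038] 0.0244
```

View pics/side13.png

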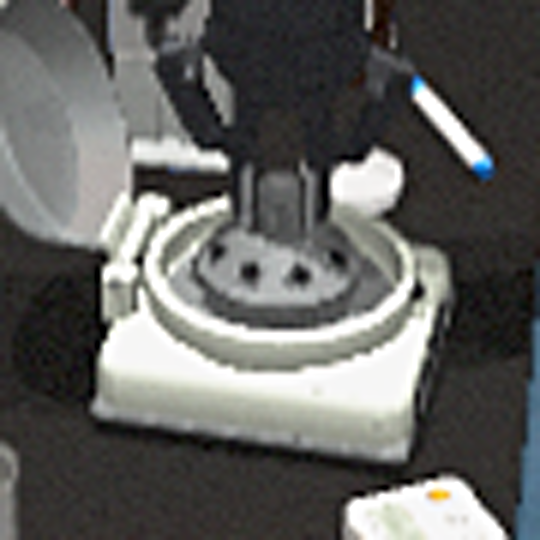

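The picture shows the rotor seated low in the bowl and held by its hub. The fitted underside is z=0.0614 (shoulder 0.062), tilt is under 0.01 rad, the push is steady at about 20 N, and the timer in frame is unmoved. I hand the job in.

```bash
python3 -c "
from workcell import arm
print(arm.job_done())"; python3 st.py
```

```text
the job is handed in; nothing more can be done
None
the job is handed in; nothing more can be done
```

The round rotor is on the centrifuge spindle, snapped past the spring balls and resting on the shoulder. I handed the job in at about 21 s, with the arm still holding the hub and pressing down.

- **Last checks:**
  - The fitted underside was at z≈0.0614 m, with the shoulder at 0.062 m.
  - The fitted rotor centre was within about 2 mm of the bowl's centre as seen by the side camera.
  - The fitted tilt was under 0.01 rad.
  - The push was about 19–20 N and the finger gap about 24 mm.
  - As it went on, the force rose slightly, turned to a pull of about 9 N (the snap), then rose again as it landed.
- **First grasp missed:** the fingers closed on nothing above the hub. The side depth image showed the real fingertips about 36 mm higher than the reported tool position. I lowered to allow for that, and the second grasp held.
- **What disagreed or went unchecked:**
  - A sideways force of about 5 N in -x remained at the end.
  - The force readings before the snap were lower than the stated 10–15 N. I only had one reading per move, so the peak was probably missed.
  - The two cameras differed by about 2 mm, and the arm hid the top view during placing.
  - I did not re-measure the strip rotor, beaker or dish at the end. Nothing touched them as far as the pictures and forces showed.

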